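# Tip the wheel nuts from their rack bin into the tin

## Robot

A 7-joint arm with a two-finger parallel gripper is mounted at the origin on a cart in front of the work surface, level with it; the furniture and walls round the work are solid. World frame = base frame: x ahead of the robot, y to its left, z up, the work surface at z = 0. Lengths are in mm, angles in rad, forces in N, time in s.
With the tool pointing down it reaches from about 400 to 875 mm from the base axis. Payload 6.5 kg.
Tool frame: the origin (TCP) lies midway between the tips of the shut fingers; the grasp point (between the pads) lies 19 mm behind it; z points along the fingers, y is the line along which they close (so a half turn about z gives the same grasp; the last joint's range is limited). The gripper opens to 85 mm and grips with 20 to 120 N. Pads are 22 mm wide; open, the fingers measure 114 mm over their backs; the gripper's body (76 mm by 85 mm) begins 54 mm behind the grasp point. The pads swing forward as they close: fully open they stand 13 mm farther back than shut.
Start: joints at [-1.287, 0.536, -0.004, 1.538, 0.003, 1.067, -0.071], TCP at [222.756, 610.631, 231.29] pointing down, gripper open.
Joint ranges: [-2.7, 2.7], [-0.37, 2.16], [-1.27, 1.26], [0.24, 2.4], [-1.31, 4.45], [0.19, 1.91], [-2.76, 2.76]. Speed limits (rad/s): [2.39, 2.39, 3.14, 3.14, 3.14, 3.14, 3.14].

## Interface

Orientations are given as a unit quaternion [x, y, z, w].
In Python, from cell import ctrl gives the robot as it stands.
- The arm moves only by the tool arm_command, never from a script. Its argument "motion" is a list of rows, each an object with "rot": the turn, a rotation vector about the tool's x, y, z in rad, a list of three; "delta_pos": the shift along the tool's x, y, z in cm, a list of three; "hand": the closure in counts, from 0 (fully open) to 255 (shut). In form: [{"rot": [wx, wy, wz], "delta_pos": [dx, dy, dz], "hand": hand}, ...]. A call has 1 to 8 rows; each row shifts and turns the commanded pose from where the row before left it, along the tool's axes as they then stand; what a row does not reach is not made up. A row lasts 1/10 s, in which the tool goes at most 50 mm and 8.59 degrees, less where a joint would pass 70% of its speed; a pose out of reach is approached as far as the arm can. A call is refused whole if a number of a shift passes 5 or a number of a turn 0.15, either way. A call with a gripper value outside its range is refused whole. The fingers move at their own pace and stop on an object; "squeeze" is the grip in N (left out, the last holds). Time passes only in rows, so rows that do not move let the fingers close. It gives the time, the measured TCP pose, the force, the opening and the grip force at its end, in the units of the state.
- ctrl.get_obs(): the state, without advancing time (a new reading comes with each control period).
- ctrl.grab_frame(name): name is "scene" or "top" or "wrist"; returns the picture (400x640x3 uint8, red, green, blue); there is no depth.
- ctrl.calibration(name): a dict with "intrinsics" (3x3 intrinsics, pixels), "R" (3x3) and "t" (3): a world point X has camera coordinates R X + t; the wrist camera has in their place "tool_from_camera" (4x4, takes a point from camera to tool coordinates, whose origin is the TCP and whose axes are the flange's). Camera axes: x right, y down, z forward; pixel columns grow to the right and rows downward; lengths in mm; the calibration is good to about 2 mm. A picture is of the moment at which its call begins: read the wrist's pose just before it. calibration takes no time and is no camera call.
- ctrl.hand_in(): hands the job in; it is judged then, once.
The state is a dict: "clock": time; "qpos": joint angles; "joint_velocities": joint speeds; "joint_efforts": joint torques, N m; "eef_pos": TCP position; "eef_rot": TCP orientation; "ft_force": force on the tool from outside, world axes, zero at the start; "moment": the same for the moment, N m; "width": finger opening in mm; "grip_force": force on a finger pad.
Only numpy, scipy, OpenCV 4.12 (cv2) and the standard library are available. Lean on these libraries where they do the work, as an engineer would, in place of code of your own. Each camera call takes 0.05 s, during which the arm holds its last target. There are 200 camera calls.

## Task

The wheel nuts are to go with the car: draw the bin with the five wheel nuts out of the rack by its front pull, set it down on the bench clear of the rack and let go, then take it by its body instead of the pull and tip it with its lip low over the open tin until all five nuts have slid in. Put the empty bin down upright on the bench and shut the tin's lid. Leave the other two bins in the rack and everything else where it stands.

Things in the scene. Friction and masses are not known exactly. Their poses are not given: they have to be found in the camera images.
- nut_bin: grey plastic bin holding the five wheel nuts: 60 mm wide (own y), 130 long (own x, -65 to +65) plus a pull in front; walls 3 mm, upright sides 52 mm high from x = -15 back, sloping down to 30 at the front. Floor flat from x = -20 back, ahead of that a 22 degree ramp up to the pouring lip. Origin: centre of underside; -x points out of the front. 0.14 kg empty
- nut_bin_lip (a point): middle of the nut bin's open pouring lip, 65 mm in front of its origin, 21 mm above its underside. Carried level the bin keeps its nuts; they slide out over the lip when its front is tipped down well past 45 degrees (65 empties it; nut on plastic friction about 0.3)
- nut_bin_pull (a point): point on the nut bin's front finger pull, an upright fin 10 mm thick (across own y), reaching from 62 to 99 mm in front of the bin's origin, from 2 to 22 mm above its underside. The point lies 82 mm in front of the origin, 14 mm above the underside
- rack: dark sheet-metal rack fixed to the bench, 100 mm deep (own x), 230 wide, 65 high; three bays 74 mm apart, partitions as high as the bins, hood over the rear 30 mm. Bay floor 3 mm; bins have 4 mm play each side, 7 above. Origin: centre of underside; opens to own -x, where bins stick out 34 mm (pulls 68). A bin slides out along -x, free after 97 mm. The nut bin's bay varies
- bolt_bin: grey plastic scoop-front parts bin, same size as the nut bin, holding hexagon bolts; leave it in its bay. Origin: centre of its underside, front toward its own -x
- washer_bin: grey plastic scoop-front parts bin, same size as the nut bin, holding flat washers; leave it in its bay. Origin: centre of its underside, front toward its own -x
- tin: the open gold-coloured tin box (not the shut one at the back), 117 x 142 x 84 mm, about 0.7 kg, loose. Inside 107 mm along own x (-51 to +56), 137 along own y; walls and floor 2 mm, rim 82 mm high. Its lid is hinged on the +x rim and stands open there, up to 195 mm above the bench. Origin: centre of underside, z up
- tin_mouth (a point): centre of the tin's mouth at rim height, 82 mm above its underside
- tin_lid (a joint): the tin's lid: 0 = shut, 1.66 = open against its stop, leaning just past upright, where it stays; no catch. Knocked or pushed from behind past upright (below 1.57) it falls shut slowly by itself (several seconds), or can be pushed down. The hinge runs along the tin's own y through x = +57.5, z = 83 mm
- tin_lid_edge (a point): middle of the lid's free edge, 112 mm from the hinge
- nut_1: closed (domed) steel wheel nut, 21 mm across the flats of its 18 mm long hexagon, 32.5 mm long over cone seat and dome, 50 g. Origin: middle of the hexagon on its axis (own z)
- nut_2: closed (domed) steel wheel nut, 21 mm across the flats of its 18 mm long hexagon, 32.5 mm long over cone seat and dome, 50 g. Origin: middle of the hexagon on its axis (own z)
- nut_3: closed (domed) steel wheel nut, 21 mm across the flats of its 18 mm long hexagon, 32.5 mm long over cone seat and dome, 50 g. Origin: middle of the hexagon on its axis (own z)
- nut_4: closed (domed) steel wheel nut, 21 mm across the flats of its 18 mm long hexagon, 32.5 mm long over cone seat and dome, 50 g. Origin: middle of the hexagon on its axis (own z)
- nut_5: closed (domed) steel wheel nut, 21 mm across the flats of its 18 mm long hexagon, 32.5 mm long over cone seat and dome, 50 g. Origin: middle of the hexagon on its axis (own z)
- breaker_bar: long breaker bar with a red grip, 371 x 115 x 29 mm, lying across the front of the bench. Bystander. Origin: centre of its underside
- tape_roll: roll of adhesive tape lying flat, 84 mm across, 24 mm high. Bystander. Origin: centre of its underside
- screw_carton: small carton, 64 x 85 x 45 mm. Bystander. Origin: centre of its underside
- tape_measure_2: pocket tape measure, 63 x 89 x 62 mm. Bystander. Origin: centre of its underside
Not all that is in view belongs to the job. What is shaped like the tin but purple is not meant.

How it is judged (in metres and radians):
On the way, in this order (a step that is already met when the one before it is completed fails the run):
1. the nut bin is being drawn out of its bay by its front pull (at least 30 mm out, held within 45 mm of the pull) (x of nut_bin in the frame of rack below -0.052 m and contact force between the fingers and nut_bin above 0.5 N and distance between the grasp point and nut_bin_pull below 0.045 m), for 0.1 s.
2. the nut bin, drawn out of the rack (its back at least 5 mm in front of the rack), stands upright on the bench, let go (height (world z) of nut_bin between -0.008 and 0.008 m and angle between nut_bin's own z axis and vertical below 0.1 rad and linear speed of nut_bin below 0.03 m/s and contact force between the fingers and nut_bin below 0.2 N and x of nut_bin in the frame of rack below -0.12 m), for 0.2 s.
3. held by something other than its front pull, the bin is tipped front down (over 40 degrees) with its lip over the tin (within 75 mm of the middle of the mouth, no higher than 100 mm above the rim) (angle between nut_bin's own z axis and vertical above 0.7 rad and horizontal distance between nut_bin_lip and tin_mouth below 0.075 m and height (world z) of nut_bin_lip between 0.05 and 0.182 m and contact force between the fingers and nut_bin above 0.5 N and distance between the grasp point and nut_bin_pull above 0.05 m), for 0.1 s.
4. all five nuts are in the tin and the empty bin stands upright on the bench, let go (x of nut_1 in the frame of tin between -0.05 and 0.055 m and y of nut_1 in the frame of tin between -0.067 and 0.067 m and z of nut_1 in the frame of tin between 0 and 0.078 m and x of nut_2 in the frame of tin between -0.05 and 0.055 m and y of nut_2 in the frame of tin between -0.067 and 0.067 m and z of nut_2 in the frame of tin between 0 and 0.078 m and x of nut_3 in the frame of tin between -0.05 and 0.055 m and y of nut_3 in the frame of tin between -0.067 and 0.067 m and z of nut_3 in the frame of tin between 0 and 0.078 m and x of nut_4 in the frame of tin between -0.05 and 0.055 m and y of nut_4 in the frame of tin between -0.067 and 0.067 m and z of nut_4 in the frame of tin between 0 and 0.078 m and x of nut_5 in the frame of tin between -0.05 and 0.055 m and y of nut_5 in the frame of tin between -0.067 and 0.067 m and z of nut_5 in the frame of tin between 0 and 0.078 m and height (world z) of nut_bin between -0.008 and 0.008 m and angle between nut_bin's own z axis and vertical below 0.1 rad and linear speed of nut_bin below 0.03 m/s and contact force between the fingers and nut_bin below 0.2 N), for 0.2 s.
At the end, for the whole second after the job is handed in: all five wheel nuts lie inside the tin, the tin stands upright with its lid shut (below 0.12 rad), and the empty bin stands upright on the bench (within 0.1 rad, underside within 8 mm of the bench top), let go and at rest (all of step 4 and value of joint tin_lid below 0.12 rad and angle between tin's own z axis and vertical below 0.1 rad and linear speed of tin below 0.03 m/s); the robot touches nothing.
It fails at once if one of the other two bins is moved more than 40 mm (distance of any of bolt_bin, washer_bin from where it was at the start of the episode above 0.04 m).
It fails at once if a bystander is moved more than 50 mm (distance of any of breaker_bar, tape_roll, screw_carton, tape_measure_2 from where it was at the start of the episode above 0.05 m).
It fails at once if the tin is tipped over (more than 0.5 rad) (angle between tin's own z axis and vertical above 0.5 rad).
It also fails if it takes over 72 s, if anything falls off the work surface, if the arm or the gripper's body presses on something with over 40 N, if the wrist force passes 120 N, or if a joint passes its speed limit or range.

## Working session

There is one attempt and no reset: what is moved stays moved. The work goes in short steps, Python scripts to look and compute and a tool call to move; the robot and the scene stay as the last step left them, time stands still between calls to the robot, and variables do not carry over. Pictures are saved under pics/ and viewed, at most 10 in all, crops included, and the job is handed in when it is done.

Besides the shell and the picture viewer there is one more tool, called after ">>>" as name(argument=value, ...) on one line, values as JSON. arm_command: Moves the arm, as the interface text tells. Its arguments: {"type":"object","properties":{"motion":{"type":"array"},"squeeze":{"type":"number"}},"required":["motion"]}

```bash
ls; mkdir -p pics; python3 - <<'E'
from cell import ctrl
import cv2,json
o=ctrl.get_obs(); print(o)
for n in ("scene","top"):
    cv2.imwrite(f"pics/{n}0.png",ctrl.grab_frame(n)[:,:,::-1])
for n in ("scene","top","wrist"): print(n,ctrl.calibration(n))
E
```

```text
pics
{'clock': 0.0, 'qpos': array([-1.28719434,  0.53716647, -0.0044276 ,  1.53886839,  0.00259657,
        1.06729983, -0.0712076 ]), 'joint_velocities': array([-2.82826187e-04, -3.85139704e-04, -1.88638426e-03,  2.30216437e-03,
        1.02488506e-03,  3.90749080e-05, -3.07673832e-04]), 'joint_efforts': array([ 3.30267912e-04, -5.83409536e+01,  1.04889996e+00, -2.59108454e+01,
        1.23475344e-02,  9.66815685e-03, -2.15988013e-05]), 'eef_pos': array([222.56923387, 610.03564574, 230.41484168]), 'eef_rot': array([ 1.73984384e-01,  9.84748029e-01, -8.63832825e-04, -8.65830004e-05]), 'ft_force': array([-0.38251064, -0.47637626,  0.038861  ]), 'moment': array([-0.00615917, -0.0027529 , -0.04878579]), 'grip_force': 0.0, 'width': 85.20653206567985}
scene {'intrinsics': array([[458.30981596,   0.        , 317.94425778],
       [  0.        , 458.30981596, 201.82652858],
       [  0.        ,   0.        ,   1.        ]]), 'R': array([[ 0.74877696, -0.66249273, -0.02089143],
       [-0.43348357, -0.46561054, -0.77155611],
       [ 0.50142305,  0.58677952, -0.63581815]]), 't': array([-410
[... 264 characters left out ...]
914],
       [-0.74250845, -0.28084796, -0.60811645],
       [ 0.56780637,  0.21773006, -0.79384479]]), 't': array([-180.12198137,  448.71296353, 1266.34692265])}
wrist {'intrinsics': array([[359.49283312,   0.        , 312.86625902],
       [  0.        , 359.49283312, 205.11882624],
       [  0.        ,   0.        ,   1.        ]]), 'tool_from_camera': array([[ 5.65397945e-04, -9.51707551e-01, -3.07005568e-01,
         7.96578601e+01],
       [ 9.99999813e-01,  4.66011231e-04,  3.97033295e-04,
         1.29720477e+00],
       [-2.34791542e-04, -3.07005735e-01,  9.51707636e-01,
        -1.42939205e+02],
       [ 0.00000000e+00,  0.00000000e+00,  0.00000000e+00,
         1.00000000e+00]])}
```

View pics/scene0.png

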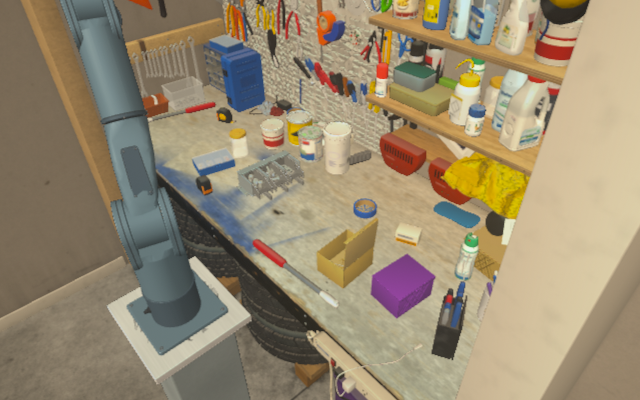

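View pics/top0.png

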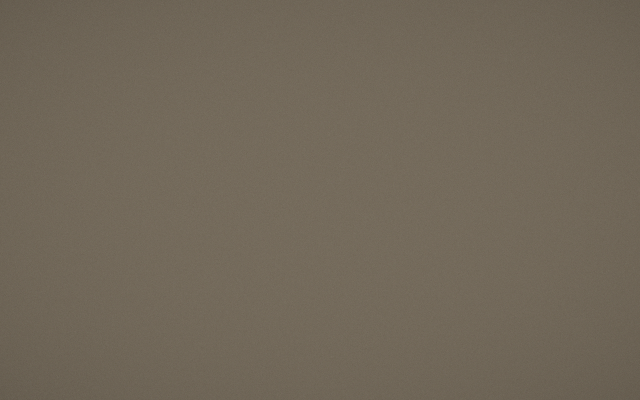

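The scene view shows the rack at about (272,175) with its bins, and the open gold tin at (345,260) with the lid on its right/far side. The purple tin is at (402,285) and the breaker bar runs from (255,240) to (335,305). The top camera shows nothing but a flat grey. Next I'll enlarge the scene view and look through the wrist camera.

```bash
cat > h.py <<'E'
from cell import ctrl
import cv2, numpy as np
from scipy.spatial.transform import Rotation as Ro
def cam(name):
    c=ctrl.calibration(name); K=c["intrinsics"]
    if name=="wrist":
        o=ctrl.get_obs(); T=np.eye(4); T[:3,:3]=Ro.from_quat(o["eef_rot"]).as_matrix(); T[:3,3]=o["eef_pos"]
        M=T@c["tool_from_camera"]; R=M[:3,:3].T; return K,R,-R@M[:3,3]
    return K,c["R"],c["t"]
def ray(c,uv,z):
    K,R,t=c; C=-R.T@t; d=R.T@np.linalg.inv(K)@np.array([uv[0],uv[1],1.]); return C+d*(z-C[2])/d[2]
def proj(c,X):
    K,R,t=c; p=K@(R@np.asarray(X,float)+t); return p[:2]/p[2]
E
python3 - <<'E'
from h import *
c=cam("scene"); print(-c[1].T@c[2])
w=cam("wrist"); im=ctrl.grab_frame("wrist")[:,:,::-1]; np.savez("w0.npz",K=w[0],R=w[1],t=w[2])
cv2.imwrite("pics/w0.png",im)
s=cv2.imread("pics/scene0.png")
a=cv2.resize(s[140:210,225:315],None,fx=6,fy=6,interpolation=cv2.INTER_CUBIC)[:, :]
b=cv2.resize(s[215:295,310:390],None,fx=5,fy=5,interpolation=cv2.INTER_CUBIC)
cv2.imwrite("pics/a.png",a); cv2.imwrite("pics/b.png",b)
for uv in [(272,175),(345,262),(365,208),(408,233),(205,187),(265,245),(335,303)]: print(uv,ray(c,uv,20).round())
E
```

```text
[-227.66476308 -911.68144363 1082.65544597]
(272, 175) [588. 317.  20.]
(345, 262) [ 476. -211.   20.]
(365, 208) [711. -72.  20.]
(408, 233) [ 722. -260.   20.]
(205, 187) [353. 431.  20.]
(265, 245) [335.  21.  20.]
(335, 303) [ 343. -307.   20.]
```

View pics/w0.png

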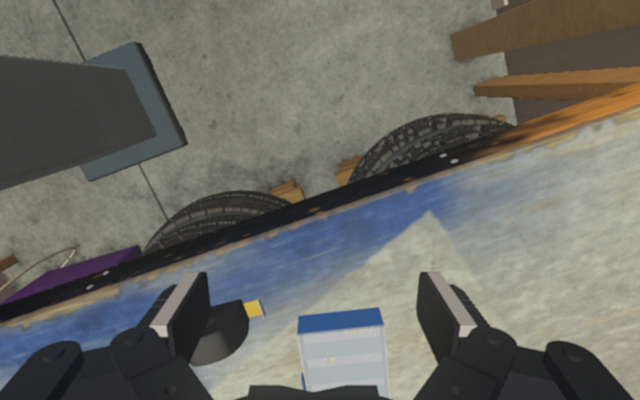

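View pics/a.png

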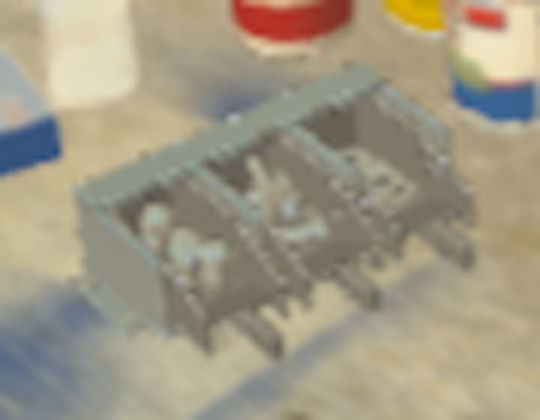

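View pics/b.png

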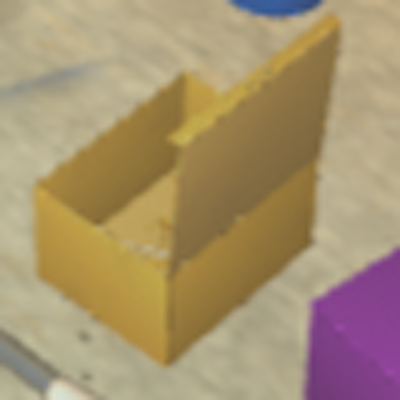

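Crop a shows round nuts in the left bay, with its pull tip near scene pixel (271.7,197.5); the middle bay holds bolts and the right bay washers. Crop b shows the tin's bottom corners at scene (318,270.6), (343.6,288) and (372.4,263.6), with the lid on the right side. The wrist view holds no part of the job yet.

```bash
python3 - <<'E'
from h import *
c=cam("scene")
f=lambda u,v,z:print((u,v,z),ray(c,(u,v),z).round(1))
A=lambda p:(225+p[0]/6,140+p[1]/6); B=lambda p:(310+p[0]/5,215+p[1]/5)
print("rack top rear L,R, front R");[f(*A(p),65) for p in((80,190),(355,65),(388,85))]
print("pull tips low");[f(*A(p),5) for p in((280,352),(372,306),(466,266))]
print("pull tips top");[f(*A(p),25) for p in((282,338),(378,290),(470,245))]
print("tin bottom");[f(*B(p),0) for p in((40,278),(168,365),(312,243))]
print("tin rim");[f(*B(p),82) for p in((40,183),(185,72),(168,270))]
print("lid");[f(*B(p),194) for p in((176,140),(335,18))]
E
```

```text
rack top rear L,R, front R
(238.33333333333334, 171.66666666666666, 65) [472.3 370.4  65. ]
(284.1666666666667, 150.83333333333334, 65) [689.9 363.9  65. ]
(289.6666666666667, 154.16666666666666, 65) [690.9 329.6  65. ]
pull tips low
(271.6666666666667, 198.66666666666666, 5) [507.7 214.8   5. ]
(287.0, 191.0, 5) [578.8 212.    5. ]
(302.6666666666667, 184.33333333333334, 5) [649.5 203.3   5. ]
pull tips top
(272.0, 196.33333333333334, 25) [503.2 204.1  25. ]
(288.0, 188.33333333333334, 25) [576.7 201.4  25. ]
(303.3333333333333, 180.83333333333334, 25) [649.4 197.8  25. ]
tin bottom
(318.0, 270.6, 0) [ 401.1 -167.2    0. ]
(343.6, 288.0, 0) [ 411.7 -271.9    0. ]
(372.4, 263.6, 0) [ 548.2 -262.2    0. ]
tin rim
(318.0, 251.6, 82) [ 404.3 -166.2   82. ]
(347.0, 229.4, 82) [ 537.7 -155.2   82. ]
(343.6, 269.0, 82) [ 412.4 -269.4   82. ]
lid
(345.2, 243.0, 194) [ 410.2 -275.7  194. ]
(377.0, 218.6, 194) [ 548.1 -266.1  194. ]
```

```bash
cat >> h.py <<'E'
def down(yaw_deg,tilt_deg=0):
    """tool y at heading yaw in plan, tool z down; then turned by tilt about tool y-world axis (+: fingertips toward +y for yaw 0)"""
    a=np.radians(yaw_deg); Y=np.array([np.cos(a),np.sin(a),0]); Z=np.array([0,0,-1.]); X=np.cross(Y,Z)
    return Ro.from_rotvec(np.radians(tilt_deg)*Y)*Ro.from_matrix(np.c_[X,Y,Z])
def plan(pos,rot,n,start=None):
    if start is None:
        o=ctrl.get_obs(); start=(o["eef_pos"],Ro.from_quat(o["eef_rot"]))
    p0,R0=start; rel=R0.inv()*rot; r=rel.as_rotvec()/n; S=np.zeros((3,3)); Q=Ro.from_rotvec(r)
    for k in range(n): S+=Ro.from_rotvec(r*k).as_matrix()
    d=np.linalg.solve(S,R0.inv().apply(np.asarray(pos)-p0))
    print("rows",n,"rot",r.round(4).tolist(),"delta_cm",(d/10).round(3).tolist(),"|d|mm",np.linalg.norm(d).round(1)); return (np.asarray(pos,float),rot)
E
python3 - <<'E'
from h import *
plan((507,215,210),down(-2.3),14)
E
```

```text
rows 14 rot [-0.0001, 0.0001, 0.0901] delta_cm [-3.718, -0.043, 0.148] |d|mm 37.2
```

>>> arm_command(motion=[{"rot": [0, 0, 0.09], "delta_pos": [-3.72, -0.04, 0.15], "hand": 0}, {"rot": [0, 0, 0.09], "delta_pos": [-3.72, -0.04, 0.15], "hand": 0}, {"rot": [0, 0, 0.09], "delta_pos": [-3.72, -0.04, 0.15], "hand": 0}, {"rot": [0, 0, 0.09], "delta_pos": [-3.72, -0.04, 0.15], "hand": 0}, {"rot": [0, 0, 0.09], "delta_pos": [-3.72, -0.04, 0.15], "hand": 0}, {"rot": [0, 0, 0.09], "delta_pos": [-3.72, -0.04, 0.15], "hand": 0}, {"rot": [0, 0, 0.09], "delta_pos": [-3.72, -0.04, 0.15], "hand": 0}])

```text
clock: 0.85
eef_pos: [430.8, 458.4, 220.4]
eef_rot: [0.472, 0.881, -0.0, 0.0]
ft_force: [-0.1, 0.9, -0.4]
width: 85.3
grip_force: 0.0
```

>>> arm_command(motion=[{"rot": [0, 0, 0.09], "delta_pos": [-3.72, -0.04, 0.15], "hand": 0}, {"rot": [0, 0, 0.09], "delta_pos": [-3.72, -0.04, 0.15], "hand": 0}, {"rot": [0, 0, 0.09], "delta_pos": [-3.72, -0.04, 0.15], "hand": 0}, {"rot": [0, 0, 0.09], "delta_pos": [-3.72, -0.04, 0.15], "hand": 0}, {"rot": [0, 0, 0.09], "delta_pos": [-3.72, -0.04, 0.15], "hand": 0}, {"rot": [0, 0, 0.09], "delta_pos": [-3.72, -0.04, 0.15], "hand": 0}, {"rot": [0, 0, 0.09], "delta_pos": [-3.72, -0.04, 0.15], "hand": 0}, {"rot": [0, 0, 0], "delta_pos": [0, 0, 0], "hand": 0}])

```text
clock: 1.65
eef_pos: [508.5, 208.9, 210.1]
eef_rot: [0.724, 0.689, -0.001, 0.001]
ft_force: [0.5, -0.3, 0.1]
width: 85.6
grip_force: 0.0
```

```bash
python3 - <<'E'
from h import *
o=ctrl.get_obs(); print(o["clock"],o["eef_pos"],o["eef_rot"],o["qpos"])
w=cam("wrist"); im=ctrl.grab_frame("wrist")[:,:,::-1]; np.savez("w1.npz",K=w[0],R=w[1],t=w[2]); cv2.imwrite("pics/w1.png",im)
E
```

```text
1.65 [508.46926187 208.89997618 210.11730641] [ 0.72433031  0.68945094 -0.00138915  0.00103846] [-0.77238274  0.40878952  0.38441808  1.84405718 -0.18400315  0.92580483
 -0.35456052]
```

View pics/w1.png

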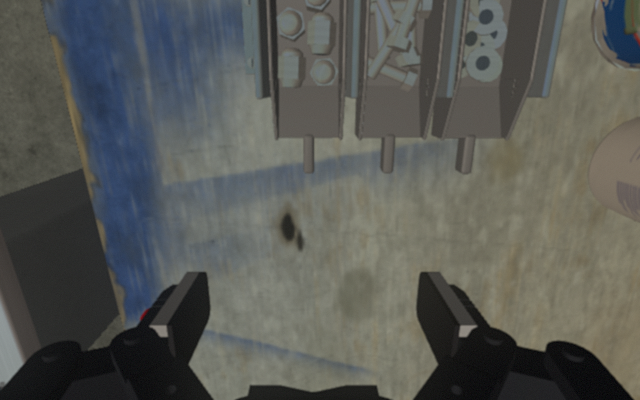

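The wrist view confirms the nuts are in the left bin. Its fin runs from (308.5,136) to a tip at (308.5,172), with the neighbouring pulls at (388,172) and (465,172).

```bash
python3 - <<'E'
from h import *
d=np.load("w1.npz"); w=(d["K"],d["R"],d["t"])
print("tips",[ray(w,p,25).round(1).tolist() for p in((308.5,170),(388,170),(466,170))])
print("base",[ray(w,p,25).round(1).tolist() for p in((308.5,136),(388,136))])
print("rim front corners z33",[ray(w,p,33).round(1).tolist() for p in((276,138),(342,137))])
print("walls inner/outer z55",[ray(w,p,55).round(1).tolist() for p in((275,90),(343,90),(258,97),(550,96))])
o=ctrl.get_obs()
t=ray(w,(308.5,170),25); plan((t[0]-0.6,t[1]+17,60),down(-2.3),5)
E
```

```text
tips [[504.3, 217.3, 25.0], [578.1, 213.7, 25.0], [650.5, 210.1, 25.0]]
base [[505.9, 248.5, 25.0], [577.6, 245.0, 25.0]]
rim front corners z33 [[477.4, 249.2, 33.0], [535.5, 247.2, 33.0]]
walls inner/outer z55 [[482.0, 289.4, 55.0], [535.5, 286.8, 55.0], [468.1, 284.8, 55.0], [699.4, 274.3, 55.0]]
rows 5 rot [-0.0001, 0.0003, -0.0007] delta_cm [0.433, -0.108, 3.004] |d|mm 30.4
```

>>> arm_command(motion=[{"rot": [0, 0, 0], "delta_pos": [0.6, -0.1, 3.4], "hand": 120}, {"rot": [0, 0, 0], "delta_pos": [0.6, -0.1, 3.4], "hand": 120}, {"rot": [0, 0, 0], "delta_pos": [0.6, -0.1, 3.4], "hand": 120}, {"rot": [0, 0, 0], "delta_pos": [0.5, -0.1, 3.4], "hand": 120}, {"rot": [0, 0, 0], "delta_pos": [0, 0, 3.4], "hand": 120}, {"rot": [0, 0, 0], "delta_pos": [0, 0, 1.3], "hand": 120}, {"rot": [0, 0, 0], "delta_pos": [0, 0, 1.2], "hand": 120}, {"rot": [0, 0, 0], "delta_pos": [0, 0, 0.7], "hand": 120}], squeeze=60)

```text
clock: 2.5
eef_pos: [505.4, 235.4, 8.7]
eef_rot: [0.721, 0.693, -0.001, 0.001]
ft_force: [0.2, -9.9, 6.0]
width: 45.5
grip_force: 5.3
```

```bash
python3 - <<'E'
from h import *
o=ctrl.get_obs(); print(o["clock"],o["eef_pos"],o["width"],o["ft_force"])
w=cam("wrist"); cv2.imwrite("pics/w2.png",ctrl.grab_frame("wrist")[:,:,::-1])
for X in ((505,232,25),(504.3,217.3,25)): print(proj(w,X))
E
```

```text
2.5 [505.37277496 235.40082182   8.68648535] 45.531370478599754 [ 0.23748215 -9.87470391  6.02791632]
[313.66288672 305.35330871]
[313.37358313 335.69157257]
```

View pics/w2.png

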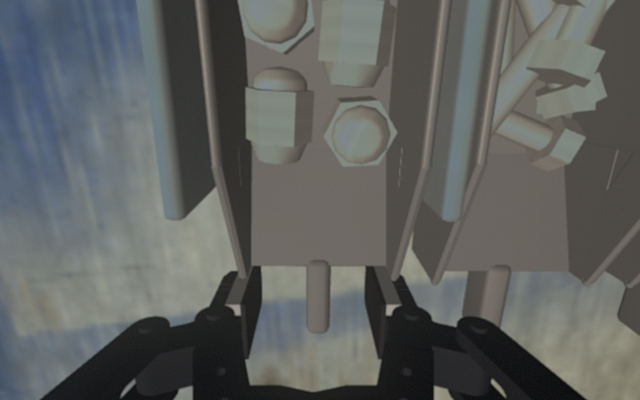

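The fin stands between the pads at (318,265–330), but the fingers touch the bin's front, with about 10 N along y. I'll back off 8 mm and close.

>>> arm_command(motion=[{"rot": [0, 0, 0], "delta_pos": [-0.8, 0, 0], "hand": 120}, {"rot": [0, 0, 0], "delta_pos": [0, 0, 0.1], "hand": 120}, {"rot": [0, 0, 0], "delta_pos": [0, 0, 0], "hand": 255}, {"rot": [0, 0, 0], "delta_pos": [0, 0, 0], "hand": 255}, {"rot": [0, 0, 0], "delta_pos": [0, 0, 0], "hand": 255}, {"rot": [0, 0, 0], "delta_pos": [0, 0, 0], "hand": 255}, {"rot": [0, 0, 0], "delta_pos": [0, 0, 0], "hand": 255}], squeeze=60)

```text
clock: 3.25
eef_pos: [504.8, 231.6, 7.6]
eef_rot: [0.721, 0.693, 0.001, -0.0]
ft_force: [0.0, 2.0, 3.0]
width: 8.3
grip_force: 60.5
```

>>> arm_command(motion=[{"rot": [0, 0, 0], "delta_pos": [-0.7, 0, 0], "hand": 255}, {"rot": [0, 0, 0], "delta_pos": [-1.3, 0, 0], "hand": 255}, {"rot": [0, 0, 0], "delta_pos": [-1.5, 0, 0], "hand": 255}, {"rot": [0, 0, 0], "delta_pos": [-1.5, 0, 0], "hand": 255}, {"rot": [0, 0, 0], "delta_pos": [-1.5, 0, 0], "hand": 255}, {"rot": [0, 0, 0], "delta_pos": [-1.5, 0, 0], "hand": 255}, {"rot": [0, 0, 0], "delta_pos": [-1.5, 0, 0], "hand": 255}])

```text
clock: 3.95
eef_pos: [500.4, 133.9, 7.1]
eef_rot: [0.721, 0.693, -0.0, -0.0]
ft_force: [0.2, 0.6, -0.8]
width: 8.5
grip_force: 60.0
```

>>> arm_command(motion=[{"rot": [0, 0, 0], "delta_pos": [-1.5, 0, 0], "hand": 255}, {"rot": [0, 0, 0], "delta_pos": [-1.5, 0, 0], "hand": 255}, {"rot": [0, 0, 0], "delta_pos": [-1.5, 0, 0], "hand": 255}, {"rot": [0, 0, 0], "delta_pos": [-1.3, 0, 0], "hand": 255}, {"rot": [0, 0, 0], "delta_pos": [-0.7, 0, 0], "hand": 255}, {"rot": [0, 0, 0], "delta_pos": [0, 0, 0.2], "hand": 255}, {"rot": [0, 0, 0], "delta_pos": [0, 0, 0.1], "hand": 255}, {"rot": [0, 0, 0], "delta_pos": [0, 0, 0], "hand": 255}])

```text
clock: 4.75
eef_pos: [498.7, 70.8, 4.7]
eef_rot: [0.721, 0.693, 0.0, 0.0]
ft_force: [-0.3, -3.1, 4.9]
width: 8.7
grip_force: 60.9
```

```bash
python3 - <<'E'
from h import *
o=ctrl.get_obs(); print(o["clock"],o["eef_pos"],o["width"],o["ft_force"])
cv2.imwrite("pics/w3.png",ctrl.grab_frame("wrist")[:,:,::-1])
E
```

```text
4.75 [498.7322572   70.758845     4.71795187] 8.703843029766405 [-0.28359379 -3.06813282  4.87209297]
```

View pics/w3.png

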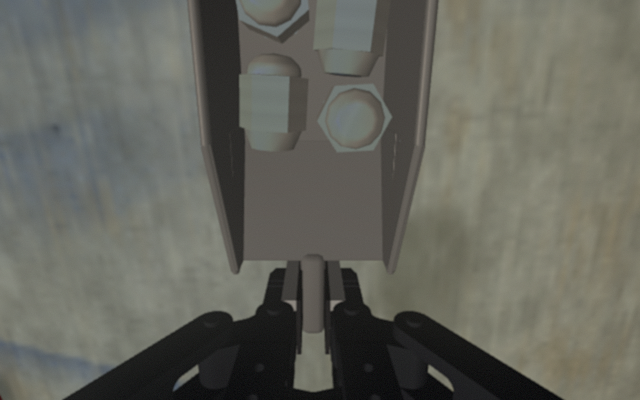

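The bin is out, the fin is in the pads with its tip at (313,331), the front rim corners are at (236,270) and (390,270), and the nuts are still inside. I'll release and rise.

>>> arm_command(motion=[{"rot": [0, 0, 0], "delta_pos": [0, 0, 0], "hand": 130}, {"rot": [0, 0, 0], "delta_pos": [0, 0, 0], "hand": 100}, {"rot": [0, 0, 0], "delta_pos": [0, 0, 0], "hand": 100}, {"rot": [0, 0, 0], "delta_pos": [0, 0, -1], "hand": 100}, {"rot": [0, 0, 0], "delta_pos": [0, 0, -3], "hand": 60}, {"rot": [0, 0, 0], "delta_pos": [0, 0, -4], "hand": 0}, {"rot": [0, 0, 0], "delta_pos": [0, 0, -4], "hand": 0}, {"rot": [0, 0, 0], "delta_pos": [0, 0, -3], "hand": 0}])

```text
clock: 5.6
eef_pos: [498.9, 71.0, 157.2]
eef_rot: [0.721, 0.693, 0.001, 0.001]
ft_force: [0.0, 0.7, 0.6]
width: 85.4
grip_force: 0.0
```

```bash
python3 - <<'E'
from h import *
o=ctrl.get_obs(); print(o["clock"],o["eef_pos"],o["width"],o["ft_force"],o["qpos"])
w=cam("wrist"); np.savez("w4.npz",K=w[0],R=w[1],t=w[2]); im=ctrl.grab_frame("wrist")[:,:,::-1]; cv2.imwrite("pics/w4.png",im)
E
```

```text
5.6 [498.85697056  71.00143546 157.24118765] 85.40215449182607 [0.03726796 0.6603361  0.56660996] [-0.49713681  0.40444699  0.33048078  2.00136198 -0.1865218   0.76186781
 -0.09532242]
```

View pics/w4.png

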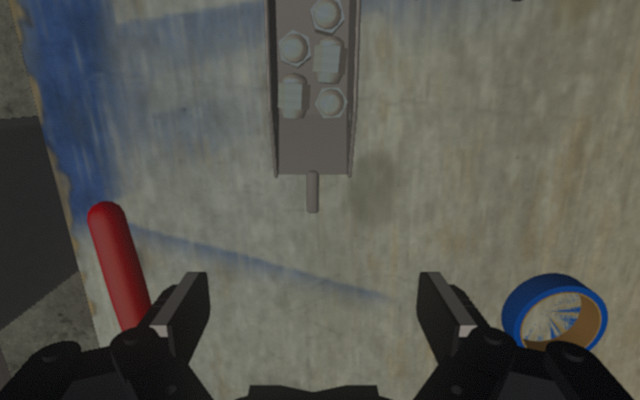

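All five nuts are in view, with the bin standing on the bench. Its fin tip is at (313,211) and its front rim corners at (275,176) and (352,175). The tape roll is at (553,315).

```bash
python3 - <<'E'
from h import *
d=np.load("w4.npz"); w=(d["K"],d["R"],d["t"])
print("tip z22",ray(w,(313,211),22).round(1),"base z22",ray(w,(313,172),22).round(1))
print("rim corners z30",ray(w,(275,176),30).round(1),ray(w,(352,175),30).round(1))
print("sides z52",[ray(w,p,52).round(1).tolist() for p in((269,70),(356,70),(267,10),(360,10))])
E
```

```text
tip z22 [498.2  56.6  22. ] base z22 [499.5  89.1  22. ]
rim corners z30 [470.2  88.9  30. ] [529.4  87.4  30. ]
sides z52 [[473.8, 164.2, 52.0], [530.1, 162.0, 52.0], [475.2, 198.9, 52.0], [532.6, 196.7, 52.0]]
```

```bash
python3 - <<'E'
from h import *
s=plan((503.3,201,105),down(-2.3,-25),5)
plan((503,159,12),down(-2.3,-25),5,s)
E
```

```text
rows 5 rot [0.0016, -0.0878, -0.0003] delta_cm [2.769, -0.07, 0.662] |d|mm 28.5
rows 5 rot [0.0, 0.0, 0.0] delta_cm [0.025, 0.028, 2.041] |d|mm 20.4
```

>>> arm_command(motion=[{"rot": [0, -0.088, 0], "delta_pos": [2.77, -0.07, 0.66], "hand": 0}, {"rot": [0, -0.088, 0], "delta_pos": [2.77, -0.07, 0.66], "hand": 0}, {"rot": [0, -0.088, 0], "delta_pos": [2.77, -0.07, 0.66], "hand": 0}, {"rot": [0, -0.088, 0], "delta_pos": [2.77, -0.07, 0.66], "hand": 0}, {"rot": [0, -0.088, 0], "delta_pos": [2.77, -0.07, 0.66], "hand": 0}, {"rot": [0, 0, 0], "delta_pos": [0, 0, 0], "hand": 0}], squeeze=80)

```text
clock: 6.25
eef_pos: [496.9, 208.2, 93.8]
eef_rot: [0.699, 0.681, -0.158, 0.151]
ft_force: [-0.9, 0.1, 0.9]
width: 85.4
grip_force: 0.0
```

```bash
python3 - <<'E'
from h import *
o=ctrl.get_obs(); print(o["clock"],o["eef_pos"],o["ft_force"],o["qpos"])
plan((503,159,12),down(-2.3,-25),6)
E
```

```text
6.25 [496.93558666 208.1616631   93.8451072 ] [-0.91513055  0.08947937  0.92672884] [-0.99565037  0.73951145  0.44220404  1.76392624  0.06452095  0.96717804
 -0.68824177]
rows 6 rot [0.0002, 0.0009, 0.0023] delta_cm [-0.158, 0.132, 1.581] |d|mm 15.9
```

>>> arm_command(motion=[{"rot": [0, 0, 0], "delta_pos": [0, 0, 0], "hand": 0}, {"rot": [0, 0, 0], "delta_pos": [0, 0, 0], "hand": 0}])

```text
clock: 6.45
eef_pos: [500.2, 199.0, 98.8]
eef_rot: [0.704, 0.676, -0.157, 0.151]
ft_force: [-0.3, -0.4, 0.6]
width: 85.1
grip_force: 0.0
```

```bash
python3 - <<'E'
from h import *
o=ctrl.get_obs(); print(o["clock"],o["eef_pos"],o["ft_force"],o["qpos"])
plan((503,159,12),down(-2.3,-25),6)
E
```

```text
6.45 [500.22341645 199.03312001  98.79713528] [-0.26138145 -0.41677853  0.57176577] [-0.98650513  0.72958287  0.45065823  1.76996865  0.06617004  0.96635105
 -0.68587497]
rows 6 rot [0.0001, 0.0006, -0.0002] delta_cm [0.012, 0.073, 1.592] |d|mm 15.9
```

>>> arm_command(motion=[{"rot": [0, 0, 0], "delta_pos": [0, 0.07, 1.6], "hand": 0}, {"rot": [0, 0, 0], "delta_pos": [0, 0.07, 1.6], "hand": 0}, {"rot": [0, 0, 0], "delta_pos": [0, 0.07, 1.6], "hand": 0}, {"rot": [0, 0, 0], "delta_pos": [0, 0.07, 1.6], "hand": 0}, {"rot": [0, 0, 0], "delta_pos": [0, 0.07, 1.6], "hand": 0}, {"rot": [0, 0, 0], "delta_pos": [0, 0.05, 1.2], "hand": 0}, {"rot": [0, 0, 0], "delta_pos": [0, 0, 0], "hand": 0}, {"rot": [0, 0, 0], "delta_pos": [0, 0, 0], "hand": 0}])

```text
clock: 7.25
eef_pos: [502.8, 160.8, 15.5]
eef_rot: [0.704, 0.676, -0.157, 0.151]
ft_force: [0.3, 0.4, 0.1]
width: 85.6
grip_force: 0.0
```

>>> arm_command(motion=[{"rot": [0, 0, 0], "delta_pos": [0, 0, 0.3], "hand": 60}, {"rot": [0, 0, 0], "delta_pos": [0, 0, 0], "hand": 255}, {"rot": [0, 0, 0], "delta_pos": [0, 0, 0], "hand": 255}, {"rot": [0, 0, 0], "delta_pos": [0, 0, 0], "hand": 255}, {"rot": [0, 0, 0], "delta_pos": [0, 0, 0], "hand": 255}], squeeze=80)

```text
clock: 7.75
eef_pos: [502.6, 160.5, 12.6]
eef_rot: [0.703, 0.677, -0.157, 0.151]
ft_force: [-1.1, 1.7, 5.7]
width: 59.2
grip_force: 86.3
```

```bash
python3 - <<'E'
from h import *
import json
o=ctrl.get_obs(); print(o["clock"],o["eef_pos"],o["width"],o["grip_force"],o["ft_force"])
T=Ro.from_quat(o["eef_rot"]); p=o["eef_pos"]
a=np.radians(-2.3); bx=np.array([-np.sin(a),np.cos(a),0]); by=np.cross([0,0,1],bx)
B=Ro.from_matrix(np.c_[bx,by,[0,0,1]]); org=np.array([502.7,154.5,0])
rel=T.inv()*B; off=T.inv().apply(org-p)   # bin in tool
json.dump([rel.as_quat().tolist(),off.tolist()],open("grasp.json","w"))
# start pose: lip at (475,-200,125), level ; then tip 67deg about lip
def tool(lip,tip,yaw=-2.3):
    aa=np.radians(yaw); bx=np.array([-np.sin(aa),np.cos(aa),0]); by=np.cross([0,0,1],bx)
    Bm=Ro.from_rotvec(-np.radians(tip)*by)*Ro.from_matrix(np.c_[bx,by,[0,0,1]])
    o_=np.array(lip)-Bm.apply([-65,0,21]); R=Bm*rel.inv(); return o_-R.apply(off),R
up=plan(p+[0,-20,125],T,4)
A=plan(*tool((475,-200,125),0),10,up)
C=plan(*tool((475,-200,125),67),10,A); print(A[0],C[0],C[1].apply([0,0,1]))
E
```

```text
7.75 [502.61170976 160.46669413  12.55489108] 59.19037085095769 86.33387088775635 [-1.09239344  1.6597985   5.6647245 ]
rows 4 rot [0.0, 0.0, 0.0] delta_cm [-1.781, 0.021, -2.616] |d|mm 31.6
rows 10 rot [0.0, -0.0, 0.0] delta_cm [-2.357, -0.147, 1.34] |d|mm 27.2
rows 10 rot [-0.0001, 0.1169, 0.0001] delta_cm [-0.309, 0.001, -0.776] |d|mm 8.4
[ 477.52027628 -129.08567019  116.55489108] [ 476.09724519 -164.51605077  187.01773318] [ 0.02801119  0.66629183 -0.74516479]
```

>>> arm_command(motion=[{"rot": [0, 0, 0], "delta_pos": [-0.8, 0, -1.3], "hand": 255}, {"rot": [0, 0, 0], "delta_pos": [-1.7, 0, -2.6], "hand": 255}, {"rot": [0, 0, 0], "delta_pos": [-1.8, 0, -2.6], "hand": 255}, {"rot": [0, 0, 0], "delta_pos": [-1.8, 0, -2.6], "hand": 255}, {"rot": [0, 0, 0], "delta_pos": [-1, 0, -1.3], "hand": 255}, {"rot": [0, 0, 0], "delta_pos": [0, 0, 0], "hand": 255}])

```text
clock: 8.35
eef_pos: [502.5, 139.8, 138.2]
eef_rot: [0.704, 0.676, -0.156, 0.151]
ft_force: [0.6, 0.4, -4.7]
width: 59.0
grip_force: 87.2
```

>>> arm_command(motion=[{"rot": [0, 0, 0], "delta_pos": [-1.2, -0.15, 0.7], "hand": 255}, {"rot": [0, 0, 0], "delta_pos": [-2, -0.15, 1.1], "hand": 255}, {"rot": [0, 0, 0], "delta_pos": [-2.4, -0.15, 1.3], "hand": 255}, {"rot": [0, 0, 0], "delta_pos": [-2.4, -0.15, 1.3], "hand": 255}, {"rot": [0, 0, 0], "delta_pos": [-2.4, -0.15, 1.3], "hand": 255}, {"rot": [0, 0, 0], "delta_pos": [-2.0, -0.15, 1.1], "hand": 255}, {"rot": [0, 0, 0], "delta_pos": [-1.2, -0.1, 0.7], "hand": 255}, {"rot": [0, 0, 0], "delta_pos": [0, 0, 0], "hand": 255}])

```text
clock: 9.15
eef_pos: [484.1, -17.0, 126.0]
eef_rot: [0.704, 0.675, -0.159, 0.151]
ft_force: [-0.1, 0.5, -3.3]
width: 59.6
grip_force: 87.2
```

```bash
cat >> h.py <<'E'
import json,os
if os.path.exists("grasp.json"):
    _g=json.load(open("grasp.json")); REL=Ro.from_quat(_g[0]); OFF=np.array(_g[1])
def tool(lip,tip,yaw=-2.3):
    aa=np.radians(yaw); bx=np.array([-np.sin(aa),np.cos(aa),0]); by=np.cross([0,0,1],bx)
    Bm=Ro.from_rotvec(-np.radians(tip)*by)*Ro.from_matrix(np.c_[bx,by,[0,0,1]])
    R=Bm*REL.inv(); return np.array(lip)-Bm.apply([-65,0,21])-R.apply(OFF),R
def lipnow():
    o=ctrl.get_obs(); R=Ro.from_quat(o["eef_rot"]); B=R*REL
    return o["eef_pos"]+R.apply(OFF)+B.apply([-65,0,21]), np.degrees(np.arccos(B.as_matrix()[2,2]))
E
python3 - <<'E'
from h import *
o=ctrl.get_obs(); print(o["clock"],o["eef_pos"],o["width"],o["ft_force"],o["qpos"]); print(lipnow())
A=plan(*tool((475,-200,125),0),7)
C=plan(*tool((475,-200,125),67),10,A)
E
```

```text
9.15 [484.1217846  -16.96780779 125.98883587] 59.56511042458017 [-0.12349164  0.53535556 -3.27105329] [-0.76910634  0.56480782  0.55106667  2.03690471  0.19519221  0.76206502
 -0.46337112]
(array([481.35287698, -87.85371576, 134.59319698]), np.float64(0.18841982678685282))
rows 7 rot [-0.0005, 0.0003, -0.0003] delta_cm [-1.393, -0.029, 0.806] |d|mm 16.1
rows 10 rot [-0.0001, 0.1169, 0.0001] delta_cm [-0.309, 0.001, -0.776] |d|mm 8.4
```

>>> arm_command(motion=[{"rot": [0, 0, 0], "delta_pos": [-1, -0.03, 0.6], "hand": 255}, {"rot": [0, 0, 0], "delta_pos": [-1.7, -0.03, 1.0], "hand": 255}, {"rot": [0, 0, 0], "delta_pos": [-2.2, -0.03, 1.2], "hand": 255}, {"rot": [0, 0, 0], "delta_pos": [-2.2, -0.03, 1.2], "hand": 255}, {"rot": [0, 0, 0], "delta_pos": [-1.7, -0.03, 1.0], "hand": 255}, {"rot": [0, 0, 0], "delta_pos": [-1, -0.03, 0.6], "hand": 255}, {"rot": [0, 0, 0], "delta_pos": [0, 0, 0], "hand": 255}])

```text
clock: 9.85
eef_pos: [478.9, -128.0, 117.5]
eef_rot: [0.704, 0.676, -0.158, 0.151]
ft_force: [-0.1, -0.1, -4.2]
width: 58.9
grip_force: 87.2
```

```bash
python3 - <<'E'
from h import *
o=ctrl.get_obs(); print(o["clock"],o["eef_pos"],o["width"],o["ft_force"],o["qpos"]); print(lipnow())
C=plan(*tool((475,-200,125),30),6)
cv2.imwrite("pics/s2.png",ctrl.grab_frame("scene")[:,:,::-1])
E
```

```text
9.85 [ 478.92460162 -127.95002842  117.49995282] 58.91964614323033 [-0.08899728 -0.13655447 -4.21738823] [-0.58080373  0.56069087  0.5807225   2.09479819  0.24321686  0.62682286
 -0.30850074]
(array([ 476.27007541, -198.84981907,  126.02562021]), np.float64(0.08388195129331259))
rows 6 rot [-0.0003, 0.0875, -0.0002] delta_cm [-0.239, -0.023, -0.562] |d|mm 6.1
```

>>> arm_command(motion=[{"rot": [0, 0.088, 0], "delta_pos": [-0.24, -0.02, -0.56], "hand": 255}, {"rot": [0, 0.088, 0], "delta_pos": [-0.24, -0.02, -0.56], "hand": 255}, {"rot": [0, 0.088, 0], "delta_pos": [-0.24, -0.02, -0.56], "hand": 255}, {"rot": [0, 0.088, 0], "delta_pos": [-0.24, -0.02, -0.56], "hand": 255}, {"rot": [0, 0.088, 0], "delta_pos": [-0.24, -0.02, -0.56], "hand": 255}, {"rot": [0, 0.088, 0], "delta_pos": [-0.24, -0.02, -0.56], "hand": 255}])

```text
clock: 10.5
eef_pos: [478.8, -131.9, 153.9]
eef_rot: [0.719, 0.694, 0.034, -0.031]
ft_force: [-1.0, -0.5, -4.1]
width: 59.1
grip_force: 87.4
```

```bash
python3 - <<'E'
from h import *
o=ctrl.get_obs(); print(o["clock"],o["eef_pos"],o["width"],o["ft_force"],o["qpos"]); print(lipnow())
C=plan(*tool((475,-202,125),69),8)
E
```

```text
10.5 [ 478.76664355 -131.93418387  153.93311848] 59.097744708956384 [-0.99790481 -0.53295691 -4.08276446] [ 0.05384145  0.40581543  0.22986102  1.99751416 -0.25676862  0.78416755
  0.41625773]
(array([ 476.6889302 , -197.34651271,  125.23774999]), np.float64(30.46319202618816))
rows 8 rot [-0.0002, 0.0841, 0.0005] delta_cm [-0.27, -0.016, -0.581] |d|mm 6.4
```

>>> arm_command(motion=[{"rot": [0, 0.084, 0], "delta_pos": [-0.27, -0.02, -0.58], "hand": 255}, {"rot": [0, 0.084, 0], "delta_pos": [-0.27, -0.02, -0.58], "hand": 255}, {"rot": [0, 0.084, 0], "delta_pos": [-0.27, -0.02, -0.58], "hand": 255}, {"rot": [0, 0.084, 0], "delta_pos": [-0.27, -0.02, -0.58], "hand": 255}, {"rot": [0, 0.084, 0], "delta_pos": [-0.27, -0.02, -0.58], "hand": 255}, {"rot": [0, 0.084, 0], "delta_pos": [-0.27, -0.02, -0.58], "hand": 255}, {"rot": [0, 0.084, 0], "delta_pos": [-0.27, -0.02, -0.58], "hand": 255}, {"rot": [0, 0.084, 0], "delta_pos": [-0.27, -0.02, -0.58], "hand": 255}])

```text
clock: 11.3
eef_pos: [475.9, -169.7, 188.1]
eef_rot: [0.668, 0.644, 0.268, -0.258]
ft_force: [-0.4, -0.2, -1.2]
width: 58.9
grip_force: 89.5
```

>>> arm_command(motion=[{"rot": [0, 0, 0], "delta_pos": [0, 0, 0], "hand": 255}, {"rot": [0, 0, 0], "delta_pos": [0, 0, 0], "hand": 255}, {"rot": [0, 0, 0], "delta_pos": [0, 0, 0], "hand": 255}, {"rot": [0, 0, 0], "delta_pos": [0, 0, 0], "hand": 255}, {"rot": [0, 0, 0], "delta_pos": [0, 0, 0], "hand": 255}, {"rot": [0, 0, 0], "delta_pos": [0, 0, 0], "hand": 255}])

```text
clock: 11.9
eef_pos: [475.0, -169.6, 187.8]
eef_rot: [0.669, 0.644, 0.267, -0.257]
ft_force: [-0.4, 0.5, -1.5]
width: 59.0
grip_force: 89.5
```

```bash
python3 - <<'E'
from h import *
o=ctrl.get_obs(); print(o["clock"],o["eef_pos"],o["width"],o["ft_force"],o["qpos"]); print(lipnow())
im=ctrl.grab_frame("wrist")[:,:,::-1]; cv2.imwrite("pics/w5.png",im)
s=ctrl.grab_frame("scene")[:,:,::-1]; cv2.imwrite("pics/s3.png",s)
b=cv2.resize(s[170:310,290:410],None,fx=4,fy=4,interpolation=cv2.INTER_CUBIC)[:400]
c=cv2.resize(im,(320,200)); 
plan(*tool((476,-200,125),0),12)
E
```

```text
11.9 [ 474.98684788 -169.56322041  187.75424204] 59.0462222219791 [-0.41971897  0.48433317 -1.51177909] [ 0.57687323  0.64514602  0.0832326   1.73294268 -0.66702794  1.33788852
  0.97174192]
(array([ 473.96278633, -203.20583906,  124.71743265]), np.float64(68.68793508327651))
rows 12 rot [-0.0, -0.0999, -0.0] delta_cm [0.223, 0.017, 0.69] |d|mm 7.3
```

The weight fell from about 4.1 N to 1.4 N, which matches the empty bin. I'll level it and carry it back.

>>> arm_command(motion=[{"rot": [0, -0.1, 0], "delta_pos": [0.22, 0.02, 0.69], "hand": 255}, {"rot": [0, -0.1, 0], "delta_pos": [0.22, 0.02, 0.69], "hand": 255}, {"rot": [0, -0.1, 0], "delta_pos": [0.22, 0.02, 0.69], "hand": 255}, {"rot": [0, -0.1, 0], "delta_pos": [0.22, 0.02, 0.69], "hand": 255}, {"rot": [0, -0.1, 0], "delta_pos": [0.22, 0.02, 0.69], "hand": 255}, {"rot": [0, -0.1, 0], "delta_pos": [0.22, 0.02, 0.69], "hand": 255}])

```text
clock: 12.6
eef_pos: [477.5, -138.6, 158.6]
eef_rot: [0.719, 0.691, 0.057, -0.054]
ft_force: [0.4, -0.3, -1.8]
width: 58.9
grip_force: 89.5
```

>>> arm_command(motion=[{"rot": [0, -0.1, 0], "delta_pos": [0.22, 0.02, 0.69], "hand": 255}, {"rot": [0, -0.1, 0], "delta_pos": [0.22, 0.02, 0.69], "hand": 255}, {"rot": [0, -0.1, 0], "delta_pos": [0.22, 0.02, 0.69], "hand": 255}, {"rot": [0, -0.1, 0], "delta_pos": [0.22, 0.02, 0.69], "hand": 255}, {"rot": [0, -0.1, 0], "delta_pos": [0.22, 0.02, 0.69], "hand": 255}, {"rot": [0, -0.1, 0], "delta_pos": [0.22, 0.02, 0.69], "hand": 255}, {"rot": [0, 0, 0], "delta_pos": [0, 0, 0], "hand": 255}, {"rot": [0, 0, 0], "delta_pos": [0, 0, 0], "hand": 255}])

```text
clock: 13.4
eef_pos: [478.6, -129.2, 116.3]
eef_rot: [0.703, 0.677, -0.157, 0.151]
ft_force: [-0.3, -0.6, -0.2]
width: 59.6
grip_force: 89.4
```

```bash
python3 - <<'E'
from h import *
o=ctrl.get_obs(); print(o["clock"],o["eef_pos"],o["width"],o["ft_force"]); print(lipnow())
A=plan(*tool((485,35,130),0),7)
plan(*tool((485,35,30),0),4,A)
E
```

```text
13.4 [ 478.64804823 -129.23233885  116.33234434] 59.57617257020137 [-0.27397613 -0.57080857 -0.19970594]
(array([ 476.19314415, -200.1551886 ,  124.72499938]), np.float64(0.10984038483363559))
rows 7 rot [-0.0002, -0.0001, 0.0002] delta_cm [3.011, -0.002, -1.496] |d|mm 33.6
rows 4 rot [0.0, 0.0, 0.0] delta_cm [1.063, -0.002, 2.263] |d|mm 25.0
```

>>> arm_command(motion=[{"rot": [0, 0, 0], "delta_pos": [2, 0, -1.3], "hand": 255}, {"rot": [0, 0, 0], "delta_pos": [3.3, 0, -1.7], "hand": 255}, {"rot": [0, 0, 0], "delta_pos": [3.6, 0, -1.7], "hand": 255}, {"rot": [0, 0, 0], "delta_pos": [3.6, 0, -1.7], "hand": 255}, {"rot": [0, 0, 0], "delta_pos": [3.6, 0, -1.7], "hand": 255}, {"rot": [0, 0, 0], "delta_pos": [3, 0, -1.4], "hand": 255}, {"rot": [0, 0, 0], "delta_pos": [2, 0, -1], "hand": 255}, {"rot": [0, 0, 0], "delta_pos": [0, 0, 0], "hand": 255}])

```text
clock: 14.2
eef_pos: [489.2, 108.3, 121.9]
eef_rot: [0.703, 0.677, -0.155, 0.15]
ft_force: [0.4, 0.2, -2.2]
width: 59.2
grip_force: 89.4
```

>>> arm_command(motion=[{"rot": [0, 0, 0], "delta_pos": [0.8, 0, 1.7], "hand": 255}, {"rot": [0, 0, 0], "delta_pos": [1.0, 0, 2.2], "hand": 255}, {"rot": [0, 0, 0], "delta_pos": [1.0, 0, 2.2], "hand": 255}, {"rot": [0, 0, 0], "delta_pos": [0.8, 0, 1.7], "hand": 255}, {"rot": [0, 0, 0], "delta_pos": [0, 0, 0], "hand": 255}, {"rot": [0, 0, 0], "delta_pos": [0, 0, 0], "hand": 255}])

```text
clock: 14.8
eef_pos: [488.4, 103.3, 36.4]
eef_rot: [0.704, 0.675, -0.158, 0.151]
ft_force: [-0.0, -0.3, -0.8]
width: 59.2
grip_force: 89.4
```

```bash
python3 - <<'E'
from h import *
o=ctrl.get_obs(); print(o["clock"],o["eef_pos"],o["width"],o["ft_force"]); l,a=lipnow(); print(l,a)
plan(*tool((l[0],l[1],20.5),0),3)
E
```

```text
14.8 [488.36387819 103.28824348  36.41795988] 59.20637330810151 [-0.01593278 -0.27867736 -0.79619323]
[485.61291965  32.39067283  44.9315098 ] 0.06465777613707442
rows 3 rot [-0.0006, 0.0003, -0.0009] delta_cm [0.346, -0.008, 0.735] |d|mm 8.1
```

Next I lower the last 24 mm and read the contact force before releasing.

>>> arm_command(motion=[{"rot": [0, 0, 0], "delta_pos": [0.35, 0, 0.74], "hand": 255}, {"rot": [0, 0, 0], "delta_pos": [0.35, 0, 0.74], "hand": 255}, {"rot": [0, 0, 0], "delta_pos": [0.2, 0, 0.4], "hand": 255}, {"rot": [0, 0, 0], "delta_pos": [0.15, 0, 0.34], "hand": 255}, {"rot": [0, 0, 0], "delta_pos": [0, 0, 0], "hand": 255}])

```text
clock: 15.3
eef_pos: [487.8, 105.3, 12.6]
eef_rot: [0.703, 0.676, -0.158, 0.151]
ft_force: [-5.8, 4.2, 20.2]
width: 59.2
grip_force: 91.5
```

```bash
python3 - <<'E'
from h import *
o=ctrl.get_obs(); print(o["clock"],o["eef_pos"],o["ft_force"]); print(lipnow())
E
```

```text
15.3 [487.81644623 105.30528958  12.55862922] [-5.82520247  4.15691846 20.22379211]
(array([485.25290971,  34.40881488,  21.13953737]), np.float64(0.13747863776936392))
```

>>> arm_command(motion=[{"rot": [0, 0, 0], "delta_pos": [0, 0, 0], "hand": 60}, {"rot": [0, 0, 0], "delta_pos": [0, 0, 0], "hand": 0}, {"rot": [0, 0, 0], "delta_pos": [0, 0, 0], "hand": 0}, {"rot": [0, 0, 0], "delta_pos": [0, 0, -1], "hand": 0}, {"rot": [0, 0, 0], "delta_pos": [0, 0, -3], "hand": 0}, {"rot": [0, 0, 0], "delta_pos": [0, 0, -4], "hand": 0}, {"rot": [0, 0, 0], "delta_pos": [0, 0, -4], "hand": 0}, {"rot": [0, 0, 0], "delta_pos": [0, 0, -4], "hand": 0}])

```text
clock: 16.1
eef_pos: [490.4, 174.1, 157.8]
eef_rot: [0.703, 0.677, -0.157, 0.151]
ft_force: [1.0, 0.8, -0.4]
width: 85.2
grip_force: 0.0
```

>>> arm_command(motion=[{"rot": [0, 0, 0], "delta_pos": [0, 0, -3], "hand": 0}, {"rot": [0, 0, 0], "delta_pos": [0, 0, 0], "hand": 0}])

```text
clock: 16.3
eef_pos: [493.2, 189.7, 186.6]
eef_rot: [0.703, 0.678, -0.153, 0.151]
ft_force: [1.2, 0.8, -0.3]
width: 85.6
grip_force: 0.0
```

```bash
python3 - <<'E'
from h import *
o=ctrl.get_obs(); print(o["clock"],o["eef_pos"],o["ft_force"],o["width"])
plan((475,-150,270),down(0),12)
c=cam("scene")
for uv in ((372,284),(403,257),(434,266),(404,288)): print("purple top z82",ray(c,uv,82).round())
for uv in ((372,299),(398,314),(433,287)): print("purple bottom",ray(c,uv,0).round())
E
```

```text
16.3 [493.16591262 189.67160492 186.59297989] [ 1.23809708  0.8254232  -0.28428632] 85.64159589040297
rows 12 rot [-0.0002, 0.0362, -0.0031] delta_cm [-2.94, -0.095, -0.016] |d|mm 29.4
purple top z82 [ 432. -364.   82.]
purple top z82 [ 576. -355.   82.]
purple top z82 [ 614. -439.   82.]
purple top z82 [ 487. -434.   82.]
purple bottom [ 444. -358.    0.]
purple bottom [ 460. -445.    0.]
purple bottom [ 613. -451.    0.]
```

>>> arm_command(motion=[{"rot": [0, 0.036, -0.003], "delta_pos": [-2.94, -0.1, 0], "hand": 0}, {"rot": [0, 0.036, -0.003], "delta_pos": [-2.94, -0.1, 0], "hand": 0}, {"rot": [0, 0.036, -0.003], "delta_pos": [-2.94, -0.1, 0], "hand": 0}, {"rot": [0, 0.036, -0.003], "delta_pos": [-2.94, -0.1, 0], "hand": 0}, {"rot": [0, 0.036, -0.003], "delta_pos": [-2.94, -0.1, 0], "hand": 0}, {"rot": [0, 0.036, -0.003], "delta_pos": [-2.94, -0.1, 0], "hand": 0}])

```text
clock: 16.9
eef_pos: [479.2, 19.6, 243.5]
eef_rot: [0.71, 0.695, -0.082, 0.075]
ft_force: [0.1, 0.6, 0.6]
width: 85.0
grip_force: 0.0
```

>>> arm_command(motion=[{"rot": [0, 0.036, -0.003], "delta_pos": [-2.94, -0.1, 0], "hand": 0}, {"rot": [0, 0.036, -0.003], "delta_pos": [-2.94, -0.1, 0], "hand": 0}, {"rot": [0, 0.036, -0.003], "delta_pos": [-2.94, -0.1, 0], "hand": 0}, {"rot": [0, 0.036, -0.003], "delta_pos": [-2.94, -0.1, 0], "hand": 0}, {"rot": [0, 0.036, -0.003], "delta_pos": [-2.94, -0.1, 0], "hand": 0}, {"rot": [0, 0.036, -0.003], "delta_pos": [-2.94, -0.1, 0], "hand": 0}, {"rot": [0, 0, 0], "delta_pos": [0, 0, 0], "hand": 0}, {"rot": [0, 0, 0], "delta_pos": [0, 0, 0], "hand": 0}])

```text
clock: 17.7
eef_pos: [470.8, -154.3, 266.5]
eef_rot: [0.71, 0.705, -0.006, -0.0]
ft_force: [-0.6, 1.1, -0.4]
width: 85.3
grip_force: 0.0
```

```bash
python3 - <<'E'
from h import *
o=ctrl.get_obs(); print(o["clock"],o["eef_pos"],o["ft_force"],o["width"])
w=cam("wrist"); np.savez("w6.npz",K=w[0],R=w[1],t=w[2])
im=ctrl.grab_frame("wrist")[:,:,::-1].copy(); s=ctrl.grab_frame("scene")[:,:,::-1]
cv2.imwrite("pics/w6.png",im); cv2.imwrite("pics/s6.png",s)
a=cv2.resize(s[140:310,225:425],(470,400)[:2],interpolation=cv2.INTER_CUBIC)
M=np.zeros((600,800,3),np.uint8); M[:320,:512]=cv2.resize(im,(512,320)); 
M[:320,512:]=cv2.resize(s[140:310,225:425],(288,245),interpolation=cv2.INTER_CUBIC)[:320] if False else 0
M[322:600,:327]=cv2.resize(s[140:310,225:425],(327,278),interpolation=cv2.INTER_CUBIC)
M[322:600,400:800]=cv2.resize(im[100:300,190:478],(400,278),interpolation=cv2.INTER_CUBIC)
cv2.imwrite("pics/m.png",M)
E
```

```text
17.7 [ 470.75527623 -154.27099128  266.49398639] [-0.62270471  1.0906377  -0.40075933] 85.29750973325784
```

View pics/m.png

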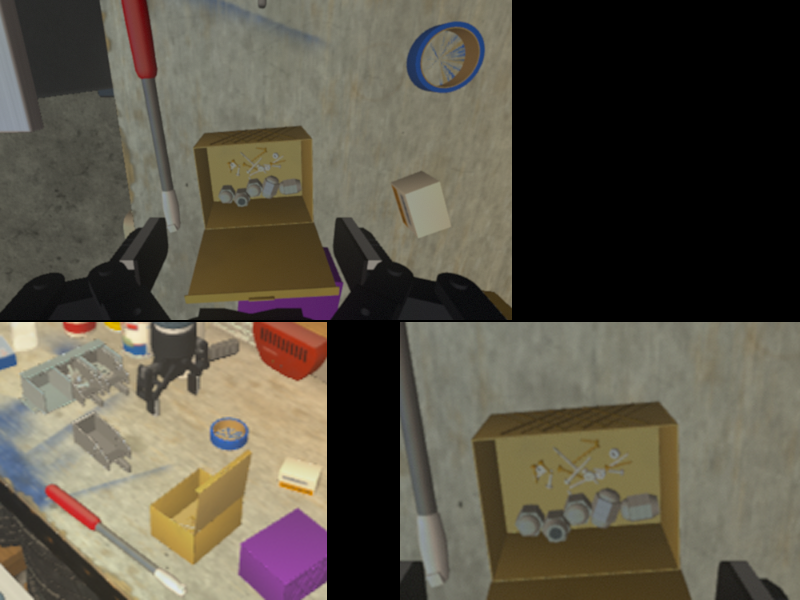

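The wrist view shows all five nuts inside the tin, in the row at about (530–640,520) of the enlarged crop. The scene crop shows the empty bin standing upright. The lid's free edge runs from (235,371) to (425,362) in the full wrist frame.

```bash
python3 - <<'E'
from h import *
d=np.load("w6.npz"); w=(d["K"],d["R"],d["t"])
print("lid edge",ray(w,(235,371),194).round(1),ray(w,(425,362),194).round(1))
print("hinge",ray(w,(251,285),83).round(1),ray(w,(391,278),83).round(1))
s=plan((478,-325,262),down(0),5)
plan((478,-325,165),down(0),4,s)
E
```

```text
lid edge [ 410.9 -273.9  194. ] [ 551.1 -265.5  194. ]
hinge [ 404.2 -267.3   83. ] [ 547.8 -259.4   83. ]
rows 5 rot [-0.0018, 0.0015, -0.0006] delta_cm [-3.454, 0.139, 0.103] |d|mm 34.6
rows 4 rot [0.0, 0.0, 0.0] delta_cm [0.0, 0.0, 2.425] |d|mm 24.3
```

>>> arm_command(motion=[{"rot": [0, 0, 0], "delta_pos": [-3.4, 0.14, 0.1], "hand": 255}, {"rot": [0, 0, 0], "delta_pos": [-3.4, 0.14, 0.1], "hand": 255}, {"rot": [0, 0, 0], "delta_pos": [-3.5, 0.14, 0.1], "hand": 255}, {"rot": [0, 0, 0], "delta_pos": [-3.5, 0.14, 0.1], "hand": 255}, {"rot": [0, 0, 0], "delta_pos": [-3.5, 0.14, 0.1], "hand": 255}, {"rot": [0, 0, 0], "delta_pos": [0, 0, 0], "hand": 255}, {"rot": [0, 0, 0], "delta_pos": [0, 0, 0], "hand": 255}], squeeze=30)

```text
clock: 18.5
eef_pos: [478.0, -325.4, 262.6]
eef_rot: [0.708, 0.706, -0.006, -0.001]
ft_force: [-0.2, -0.0, -0.2]
width: -0.0
grip_force: 0.0
```

>>> arm_command(motion=[{"rot": [0, 0, 0], "delta_pos": [0, 0, 2.4], "hand": 255}, {"rot": [0, 0, 0], "delta_pos": [0, 0, 2.4], "hand": 255}, {"rot": [0, 0, 0], "delta_pos": [0, 0, 2.4], "hand": 255}, {"rot": [0, 0, 0], "delta_pos": [0, 0, 2.2], "hand": 255}, {"rot": [0, 0, 0], "delta_pos": [0, 0, 0], "hand": 255}, {"rot": [0, 0, 0], "delta_pos": [0, 0, 0], "hand": 255}])

```text
clock: 19.1
eef_pos: [477.8, -325.5, 169.5]
eef_rot: [0.708, 0.706, -0.005, -0.0]
ft_force: [0.1, -0.6, -0.6]
width: -0.0
grip_force: 0.0
```

>>> arm_command(motion=[{"rot": [0, 0, 0], "delta_pos": [1.5, 0, 0], "hand": 255}, {"rot": [0, 0, 0], "delta_pos": [1.5, 0, 0], "hand": 255}, {"rot": [0, 0, 0], "delta_pos": [1.0, 0, 0], "hand": 255}, {"rot": [0, 0, 0], "delta_pos": [1.0, 0, 0], "hand": 255}, {"rot": [0, 0, 0], "delta_pos": [1.0, 0, 0], "hand": 255}, {"rot": [0, 0, 0], "delta_pos": [1.0, 0, 0], "hand": 255}, {"rot": [0, 0, 0], "delta_pos": [1.0, 0, 0], "hand": 255}, {"rot": [0, 0, 0], "delta_pos": [1.0, 0, 0], "hand": 255}])

```text
clock: 19.9
eef_pos: [477.5, -236.4, 168.5]
eef_rot: [0.709, 0.706, -0.006, -0.0]
ft_force: [0.9, -0.3, 0.3]
width: -0.1
grip_force: 0.2
```

>>> arm_command(motion=[{"rot": [0, 0, 0], "delta_pos": [0, 0, -3], "hand": 255}, {"rot": [0, 0, 0], "delta_pos": [0, 0, -4], "hand": 255}, {"rot": [0, 0, 0], "delta_pos": [0, 0, -4], "hand": 255}, {"rot": [0, 0, 0], "delta_pos": [2, 0, 0], "hand": 255}, {"rot": [0, 0, 0], "delta_pos": [4, 0, 0], "hand": 255}, {"rot": [0, 0, 0], "delta_pos": [4, 0, 0], "hand": 255}, {"rot": [0, 0, 0], "delta_pos": [4, 0, 0], "hand": 255}, {"rot": [0, 0, 0], "delta_pos": [0, 0, 0], "hand": 255}])

```text
clock: 20.7
eef_pos: [479.0, -89.8, 276.9]
eef_rot: [0.705, 0.709, -0.005, -0.001]
ft_force: [-0.6, 0.0, -0.7]
width: 0.2
grip_force: 0.0
```

>>> arm_command(motion=[{"rot": [0, 0, 0], "delta_pos": [0, 0, 0], "hand": 255}, {"rot": [0, 0, 0], "delta_pos": [0, 0, 0], "hand": 255}, {"rot": [0, 0, 0], "delta_pos": [0, 0, 0], "hand": 255}, {"rot": [0, 0, 0], "delta_pos": [0, 0, 0], "hand": 255}, {"rot": [0, 0, 0], "delta_pos": [0, 0, 0], "hand": 255}, {"rot": [0, 0, 0], "delta_pos": [0, 0, 0], "hand": 255}, {"rot": [0, 0, 0], "delta_pos": [0, 0, 0], "hand": 255}, {"rot": [0, 0, 0], "delta_pos": [0, 0, 0], "hand": 255}])

```text
clock: 21.5
eef_pos: [478.9, -96.4, 277.3]
eef_rot: [0.709, 0.706, -0.006, -0.0]
ft_force: [-0.6, -0.2, -0.0]
width: 0.2
grip_force: 0.0
```

```bash
cat > lid.py <<'E'
from h import *
import sys
# free-edge position of the gold lid in the scene view: silhouette top of the gold blob
def look(tag):
    s=ctrl.grab_frame("scene")[:,:,::-1].copy(); cv2.imwrite(f"pics/{tag}.png",s); return s
def gold(s):
    h=cv2.cvtColor(s,cv2.COLOR_BGR2HSV); m=cv2.inRange(h,(15,90,50),(28,255,255)); m[:215]=0;m[295:]=0;m[:,:310]=0;m[:,385:]=0
    n,l,st,_=cv2.connectedComponentsWithStats(m); k=1+st[1:,4].argmax(); return st[k].tolist()
o=ctrl.get_obs(); print(o["clock"],o["eef_pos"],o["ft_force"])
print("before",gold(cv2.imread("pics/s6.png")),"now",gold(look(sys.argv[1])))
c=cam("scene"); print("shut lid corner rows",[proj(c,X).round(0).tolist() for X in((404,-166,84),(538,-155,84),(548,-262,84),(412,-272,84),(475,-215,84))])
E
python3 lid.py l1
```

```text
21.5 [478.88949039 -96.38204577 277.33492947] [-0.63453397 -0.22906255 -0.04673734]
before [316, 218, 63, 70, 2508] now [316, 218, 58, 70, 2650]
shut lid corner rows [[318.0, 251.0], [347.0, 229.0], [374.0, 245.0], [344.0, 269.0], [346.0, 248.0]]
```

>>> arm_command(motion=[{"rot": [0, 0, 0], "delta_pos": [0, 0, 0], "hand": 255}, {"rot": [0, 0, 0], "delta_pos": [0, 0, 0], "hand": 255}, {"rot": [0, 0, 0], "delta_pos": [0, 0, 0], "hand": 255}, {"rot": [0, 0, 0], "delta_pos": [0, 0, 0], "hand": 255}, {"rot": [0, 0, 0], "delta_pos": [0, 0, 0], "hand": 255}, {"rot": [0, 0, 0], "delta_pos": [0, 0, 0], "hand": 255}, {"rot": [0, 0, 0], "delta_pos": [0, 0, 0], "hand": 255}, {"rot": [0, 0, 0], "delta_pos": [0, 0, 0], "hand": 255}])

```text
clock: 22.35
eef_pos: [478.9, -96.4, 277.3]
eef_rot: [0.709, 0.706, -0.006, -0.0]
ft_force: [-0.1, -0.4, 0.7]
width: 0.3
grip_force: 0.0
```

>>> arm_command(motion=[{"rot": [0, 0, 0], "delta_pos": [0, 0, 0], "hand": 255}, {"rot": [0, 0, 0], "delta_pos": [0, 0, 0], "hand": 255}, {"rot": [0, 0, 0], "delta_pos": [0, 0, 0], "hand": 255}, {"rot": [0, 0, 0], "delta_pos": [0, 0, 0], "hand": 255}, {"rot": [0, 0, 0], "delta_pos": [0, 0, 0], "hand": 255}, {"rot": [0, 0, 0], "delta_pos": [0, 0, 0], "hand": 255}, {"rot": [0, 0, 0], "delta_pos": [0, 0, 0], "hand": 255}, {"rot": [0, 0, 0], "delta_pos": [0, 0, 0], "hand": 255}])

```text
clock: 23.15
eef_pos: [478.9, -96.3, 277.4]
eef_rot: [0.709, 0.706, -0.006, -0.0]
ft_force: [-0.3, 0.1, 0.3]
width: -0.1
grip_force: 0.0
```

>>> arm_command(motion=[{"rot": [0, 0, 0], "delta_pos": [0, 0, 0], "hand": 255}, {"rot": [0, 0, 0], "delta_pos": [0, 0, 0], "hand": 255}, {"rot": [0, 0, 0], "delta_pos": [0, 0, 0], "hand": 255}, {"rot": [0, 0, 0], "delta_pos": [0, 0, 0], "hand": 255}, {"rot": [0, 0, 0], "delta_pos": [0, 0, 0], "hand": 255}, {"rot": [0, 0, 0], "delta_pos": [0, 0, 0], "hand": 255}, {"rot": [0, 0, 0], "delta_pos": [0, 0, 0], "hand": 255}, {"rot": [0, 0, 0], "delta_pos": [0, 0, 0], "hand": 255}])

```text
clock: 23.95
eef_pos: [478.9, -96.3, 277.4]
eef_rot: [0.709, 0.706, -0.006, -0.0]
ft_force: [0.1, -0.5, -0.1]
width: 0.2
grip_force: 0.0
```

```bash
python3 lid.py l2
```

```text
23.95 [478.91015713 -96.34121857 277.35178433] [ 0.11637262 -0.46873659 -0.11666694]
before [316, 218, 63, 70, 2508] now [316, 228, 58, 60, 2258]
shut lid corner rows [[318.0, 251.0], [347.0, 229.0], [374.0, 245.0], [344.0, 269.0], [346.0, 248.0]]
```

>>> arm_command(motion=[{"rot": [0, 0, 0], "delta_pos": [0, 0, 0], "hand": 255}, {"rot": [0, 0, 0], "delta_pos": [0, 0, 0], "hand": 255}, {"rot": [0, 0, 0], "delta_pos": [0, 0, 0], "hand": 255}, {"rot": [0, 0, 0], "delta_pos": [0, 0, 0], "hand": 255}, {"rot": [0, 0, 0], "delta_pos": [0, 0, 0], "hand": 255}, {"rot": [0, 0, 0], "delta_pos": [0, 0, 0], "hand": 255}, {"rot": [0, 0, 0], "delta_pos": [0, 0, 0], "hand": 255}, {"rot": [0, 0, 0], "delta_pos": [0, 0, 0], "hand": 255}])

```text
clock: 24.8
eef_pos: [478.9, -96.4, 277.3]
eef_rot: [0.709, 0.706, -0.006, -0.0]
ft_force: [-0.3, 0.3, -0.8]
width: 0.1
grip_force: 0.0
```

>>> arm_command(motion=[{"rot": [0, 0, 0], "delta_pos": [0, 0, 0], "hand": 255}, {"rot": [0, 0, 0], "delta_pos": [0, 0, 0], "hand": 255}, {"rot": [0, 0, 0], "delta_pos": [0, 0, 0], "hand": 255}, {"rot": [0, 0, 0], "delta_pos": [0, 0, 0], "hand": 255}, {"rot": [0, 0, 0], "delta_pos": [0, 0, 0], "hand": 255}, {"rot": [0, 0, 0], "delta_pos": [0, 0, 0], "hand": 255}, {"rot": [0, 0, 0], "delta_pos": [0, 0, 0], "hand": 255}, {"rot": [0, 0, 0], "delta_pos": [0, 0, 0], "hand": 255}])

```text
clock: 25.6
eef_pos: [478.9, -96.3, 277.4]
eef_rot: [0.709, 0.706, -0.006, -0.0]
ft_force: [0.3, -0.8, 0.1]
width: 0.2
grip_force: 0.0
```

```bash
python3 lid.py l3; python3 - <<'E'
import cv2,numpy as np
L=[cv2.imread(f"pics/{n}.png") for n in("s6","l1","l2","l3")]
print([int((cv2.absdiff(L[i],L[3])[215:295,310:385].max(2)>20).sum()) for i in range(3)])
for s in L:
    m=cv2.inRange(cv2.cvtColor(s,cv2.COLOR_BGR2HSV),(15,90,50),(28,255,255)); print([215+int(np.argmax(m[215:295,u]>0)) for u in(319,325,332,340,347,355,365)])
E
```

```text
25.6 [478.88939012 -96.31340994 277.35208684] [ 0.30935836 -0.75214842  0.09133283]
before [316, 218, 63, 70, 2508] now [316, 228, 58, 60, 2257]
shut lid corner rows [[318.0, 251.0], [347.0, 229.0], [374.0, 245.0], [344.0, 269.0], [346.0, 248.0]]
[1292, 521, 0]
[250, 245, 240, 234, 229, 233, 226]
[240, 236, 229, 225, 220, 223, 235]
[249, 244, 238, 233, 228, 233, 239]
[249, 244, 238, 233, 228, 233, 239]
```

The lid has stopped moving, and its edge is within 1 px of the rim, so the tin is shut. Handing in.

```bash
python3 -c "
from cell import ctrl
print(ctrl.hand_in())"
```

```text
the job is handed in; nothing more can be done
None
```

I handed the job in at 25.6 s: the cameras show all five nuts in the shut tin, the empty bin upright on the bench and the other two bins in the rack, but `hand_in()` gave no verdict.

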